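Run a parcel into the sealing bay and press its tape down

ROBOT

A 7-joint arm with a two-finger parallel gripper is mounted at the origin on the work surface. World frame = base frame: x ahead of the robot, y to its left, z up, the work surface at z = 0. Lengths are in m, angles in rad, forces in N, time in s.
With the tool pointing down it reaches from about 0.4 to 0.875 m from the base axis. Payload 4.4 kg.
Tool frame: the origin (TCP) lies at the very end of the fingers, on their centre line; the grasp point (between the pads) lies env.grip_point_offset behind it (env.grip_point_offset is the distance from the TCP to the grasp point, in m); z points along the fingers, y is the line along which they close (so a half turn about z gives the same grasp; the last joint's range is limited). The gripper opens to 85 mm and grips with 20 to 120 N. Pads are 22 mm wide; open, the fingers measure 114 mm over their backs; the gripper's body (76 mm by 85 mm) begins 54 mm behind the grasp point. The pads swing forward as they close: fully open they stand 13 mm farther back than shut.
Start: joints at [1.049, 0.628, 0.038, 1.517, -0.027, 0.996, -0.02], TCP at [0.286, -0.584, 0.231] pointing down, gripper open.
Joint ranges: [-3.06, 3.06], [-0.37, 2.12], [-1.25, 1.32], [0.18, 2.47], [-1.1, 4.24], [0.23, 1.98], [-2.94, 2.94]. Speed limits (rad/s): [2.57, 2.57, 3.14, 3.14, 3.14, 3.14, 3.14].

INTERFACE

Orientations are given as a rotation vector (axis times angle).
In Python, from cell import env gives the robot as it stands.
- The arm moves only by the shell command python3 -m inch 'ROWS' [FORCE]. ROWS is JSON, a list of rows, each a list of 5 numbers: the shift along the tool's x, y, z normalised to -1 to 1, where 1 is 0.25 m, then the turn about the tool's z normalised to -1 to 1, where 1 is pi rad, then the opening, from 0 (shut) to 1 (fully open). A call has 1 to 20 rows; each row is the pose to reach, as a shift and turn from the pose commanded when the call began, along the tool's axes at that moment, turning the shorter way round; what a row does not reach only later rows make up. A row lasts 1/8 s, in which the tool goes at most 62.5 mm and 10.7 degrees, less where a joint would pass 70% of its speed; a pose out of reach is approached as far as the arm can. A call with a number of a shift or a turn outside -1 to 1 is refused whole. A call with a gripper value outside its range is refused whole. The fingers move at their own pace and stop on an object; FORCE is the grip in N (left out, the last holds). Time passes only in rows, so rows that repeat a pose let the fingers close. It gives the time, the measured TCP pose, the force, the opening and the grip force at its end, in the units of the state.
- env.read_state(): the state, without advancing time (a new reading comes with each control period).
- env.camera(name): name is "scene" or "top"; returns (picture, depth): 480x640x3 uint8, blue, green, red; 480x640 float32, m along the optical axis (not along the pixel's ray), 0 where there is no reading.
- env.camera_info(name): a dict with "K" (3x3 intrinsics, pixels), "D" ([k1, k2, p1, p2, k3] as OpenCV has them; the pictures are not rectified), "R" (3x3) and "t" (3): a world point X has camera coordinates R X + t. Camera axes: x right, y down, z forward; pixel columns grow to the right and rows downward; lengths in m; the calibration is good to about 2 mm. A picture is of the moment at which its call begins. camera_info takes no time and is no camera call.
- env.finish_job(): hands the job in; it is judged then, once.
The state is a dict: "t": time; "joint_pos": joint angles; "joint_vel": joint speeds; "joint_efforts": joint torques, N m; "ee_pos": TCP position; "ee_rot": TCP orientation; "wrist_force": force on the tool from outside, world axes, zero at the start; "torque": the same for the moment, N m; "width": finger opening in m; "grip_force": force on a finger pad.
Only numpy, scipy, OpenCV 4.12 (cv2) and the standard library are available. Lean on these libraries where they do the work, as an engineer would, in place of code of your own. Each camera call takes 0.05 s, during which the arm holds its last target. There are 200 camera calls.

TASK

Push the carton gently along the rollers into the blue sealing bay until it is fully home against the end plate, then swing the yellow stop arm right down behind it. Take the tape presser from its wooden tray, set its foot on the tape at the end next to the stop arm and rub the tape down in a slow, light stroke along the middle to the end by the end plate (about 5 cm a second, straight down the tape's middle, foot flat on it). Stand the presser back upright in its tray and let go of it without dropping it; leave the bench block, tape roll and saw frame where they lie.

Things in the scene. Friction and masses are not known exactly. Their poses are not given: they have to be found in the camera images.
- track: Aluminium roller track, fixed, 540 mm long (its y), 176 wide (its x): 16 free-turning steel rollers 33 mm apart, tops 72 mm above the bench, between side channels that guide the carton (inner faces x = +-70 mm, outer +-88, tops at z = 84). Origin on the bench under its middle, z up. Cartons travel to its -y, where the blue bay is; the +y end is open. Yaw varies by a few degrees.
- bay_home (a point): Where the carton's origin lies when it is fully home: on the rollers, track frame (0, -175, 72) mm, axes as the track's. The sealing bay round it has two blue fences (inner faces at x = +-68 mm, from track y = -98, flared at the mouth) and a blue end plate across the track with its face at track y = -260; all their tops are at z = 122 mm.
- carton: Closed cardboard carton, 130 mm wide (its x), 170 long (its y), 70 high, 0.4 to 0.8 kg, standing on the rollers, free to roll and coast. Origin at the centre of its underside; axes within 2 degrees of the track's. A pale paper tape 48 mm wide with a thin brown line runs all along y over the middle of its top (x = 0, z = 70 mm).
- stop_arm (a joint): Yellow stop arm on the channel nearest the robot, at the bay's mouth; swings in a vertical plane square to the track. 0 rad = right down, level across the rollers to track +x, against its stop; 1.57 = upright; starts at 1.6 to 1.85 (leaning to the robot); limit 2.0. Stiff (0.15 N m), stays where left. Push it over and down from the robot's side. A carton fully home leaves 10 mm beside it.
- stop_pivot (a point): Pivot of the stop arm: track frame (-94, -74, 96) mm, axes as the track's. The arm is a bar 22 mm deep and 12 mm thick (along the track), centred on the line from here to the knob; when down its top is 107 mm above the bench.
- stop_knob (a point): Centre of the red ball (28 mm diameter) at the stop arm's free end, 125 mm from the pivot.
- presser: Tape presser, 0.17 kg, stands on its round black rubber foot (40 mm diameter, 12 thick); brass ferrule; round wooden handle 30 mm in diameter, from 34 to 112 mm up. Origin under the foot's centre, z up the handle. Sprung foot: pressed, it slides up to 8 mm into the handle, 2.4 N at first, 0.8 N more per mm (the origin stays with the handle). Grip it from above about 80 mm up.
- tray: Square wooden tray, fixed to the bench, 90 x 90 mm outside, walls 5 mm thick and 16 mm high, floor 5 mm thick, in which the presser stands. Origin at the centre of its underside. It lies between robot and track, left or right.
- bench_block: Steel bench block, 75 x 75 x 25 mm, loose; origin at the centre of its underside. It lies between robot and track on the side where the tray is not. To be left alone.
- tape_roll: Roll of paper tape lying flat, 110 mm diameter, 50 mm high, loose, beyond the bay end of the track; origin at the centre of its underside. To be left alone.
- saw_frame: Jeweller's saw frame lying flat, 290 x 120 mm, up to 23 mm high, loose, beyond the open end of the track; origin where handle and frame meet. To be left alone.
Things that resemble listed ones, but are neither listed nor needed, are in the scene too. Of the things that look like the presser, the smaller one is meant.

How it is judged:
On the way, in this order (a step that is already met when the one before it is completed fails the run):
1. the carton is fully home against the end plate of the bay and has come to rest (y of carton in the frame of bay_home between -0.008 and 0.007 m and x of carton in the frame of bay_home between -0.008 and 0.008 m and z of carton in the frame of bay_home between -0.006 and 0.006 m and linear speed of carton below 0.02 m/s), for 0.2 s.
2. the stop arm is swung right down behind the carton, which is still home (value of joint stop_arm below 0.06 rad and y of carton in the frame of bay_home between -0.008 and 0.007 m and x of carton in the frame of bay_home between -0.008 and 0.008 m and z of carton in the frame of bay_home between -0.006 and 0.006 m), for 0.2 s.
3. the held presser's foot presses on the tape, at the end next to the stop arm (its centre within 30 mm of that edge) (all of step 2 and contact force between presser and carton above 1 N and x of presser in the frame of carton between -0.013 and 0.013 m and angle between presser's own z axis and vertical below 0.25 rad and contact force between the fingers and presser above 1 N and y of presser in the frame of carton between 0.055 and 0.095 m), for 0.05 s.
4. the pressing foot passes a quarter of the way along the tape (all of step 2 and contact force between presser and carton above 1 N and x of presser in the frame of carton between -0.013 and 0.013 m and angle between presser's own z axis and vertical below 0.25 rad and contact force between the fingers and presser above 1 N and y of presser in the frame of carton between 0.02 and 0.045 m), for 0.05 s.
5. the pressing foot passes the middle of the tape (all of step 2 and contact force between presser and carton above 1 N and x of presser in the frame of carton between -0.013 and 0.013 m and angle between presser's own z axis and vertical below 0.25 rad and contact force between the fingers and presser above 1 N and y of presser in the frame of carton between -0.015 and 0.01 m), for 0.05 s.
6. the pressing foot passes three quarters of the way along the tape (all of step 2 and contact force between presser and carton above 1 N and x of presser in the frame of carton between -0.013 and 0.013 m and angle between presser's own z axis and vertical below 0.25 rad and contact force between the fingers and presser above 1 N and y of presser in the frame of carton between -0.045 and -0.02 m), for 0.05 s.
7. the pressing foot reaches the end of the tape by the end plate (its centre within 30 mm of that edge) (all of step 2 and contact force between presser and carton above 1 N and x of presser in the frame of carton between -0.013 and 0.013 m and angle between presser's own z axis and vertical below 0.25 rad and contact force between the fingers and presser above 1 N and y of presser in the frame of carton between -0.095 and -0.055 m), for 0.05 s.
At the end, for the whole second after the job is handed in: The carton rests in the bay within 7 mm of fully home, the stop arm is right down (within 0.06 rad), and the presser stands upright (within 0.1 rad), at rest, on the floor of its tray (all of step 2 and linear speed of each of carton, presser below 0.02 m/s and angle between presser's own z axis and vertical below 0.1 rad and x of presser in the frame of tray between -0.03 and 0.03 m and y of presser in the frame of tray between -0.03 and 0.03 m and z of presser in the frame of tray between -0.002 and 0.01 m); the robot touches nothing.
It fails at once if the carton is shoved (over 0.35 m/s) or tipped (over 0.15 rad) (linear speed of carton above 0.35 m/s or angle between carton's own z axis and vertical above 0.15 rad).
It fails at once if the tape is rubbed too fast (presser moving over 0.15 m/s while it presses on the carton) (contact force between presser and carton above 1 N and linear speed of presser above 0.15 m/s).
It fails at once if the presser is pressed on the carton too hard (over 25 N) (contact force between presser and carton above 25 N).
It fails at once if the presser is dropped (over 0.4 m/s out of the fingers) (contact force between the fingers and presser below 0.01 N and linear speed of presser above 0.4 m/s).
It fails at once if the bench block, tape roll or saw frame is moved by more than 20 mm (distance of any of bench_block, tape_roll, saw_frame from where it was at the start of the episode above 0.02 m).
It also fails if it takes over 72 s, if anything falls off the work surface, if the arm or the gripper's body presses on something with over 40 N, if the wrist force passes 120 N, or if a joint passes its speed limit or range.

## Working session

There is one attempt and no reset: what is moved stays moved. The work goes in short steps, Python scripts to look and compute and a shell command to move; the robot and the scene stay as the last step left them, time stands still between calls to the robot, and variables do not carry over. Pictures are saved under pics/ and viewed, at most 10 in all, crops included, and the job is handed in when it is done.

```bash
ls; mkdir -p pics
python3 - <<'E'
from cell import env
import cv2,numpy as np
s=env.read_state();print({k:np.round(v,3) for k,v in s.items()},env.grip_point_offset)
for n in("scene","top"):
    p,d=env.camera(n);cv2.imwrite(f"pics/{n}0.png",p);np.savez(f"pics/{n}0.npz",p=p,d=d)
    i=env.camera_info(n);print(n,{k:np.round(v,3).tolist() for k,v in i.items()})
E
```

```text
pics
{'t': np.float64(0.0), 'joint_pos': array([ 1.049,  0.629,  0.038,  1.518, -0.027,  0.996, -0.02 ]), 'joint_vel': array([-0.   ,  0.   , -0.001, -0.002,  0.   , -0.001, -0.   ]), 'joint_efforts': array([-0.0000e+00, -5.6339e+01,  1.2260e+00, -1.9344e+01,  1.1000e-02,
        1.0000e-02,  0.0000e+00]), 'ee_pos': array([ 0.286, -0.583,  0.23 ]), 'ee_rot': array([-3.059e+00, -7.090e-01,  1.000e-03]), 'wrist_force': array([ 0.15 , -0.302, -0.319]), 'torque': array([-0.009, -0.009, -0.017]), 'grip_force': np.float64(0.0), 'width': np.float64(0.086)} 0.0187
scene {'K': [[544.848, 0.0, 324.868], [0.0, 544.848, 238.262], [0.0, 0.0, 1.0]], 'D': [0.01, 0.0, 0.0, 0.0, 0.0], 'R': [[-0.871, 0.491, -0.011], [0.425, 0.742, -0.519], [-0.247, -0.457, -0.854]], 't': [0.444, -0.182, 1.36]}
top {'K': [[575.756, 0.0, 314.582], [0.0, 575.756, 242.309], [0.0, 0.0, 1.0]], 'D': [0.022, 0.0, 0.0, 0.0, 0.0], 'R': [[0.003, -1.0, 0.016], [-0.998, -0.004, -0.067], [0.067, -0.015, -0.998]], 't': [-0.026, 0.493, 1.289]}
```

View pics/scene0.png

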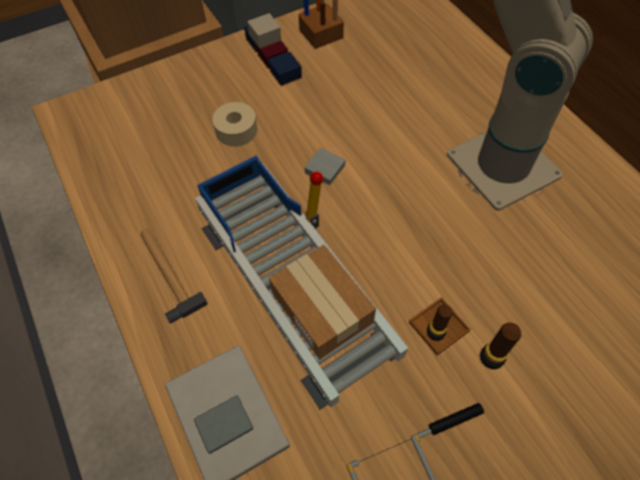

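View pics/top0.png

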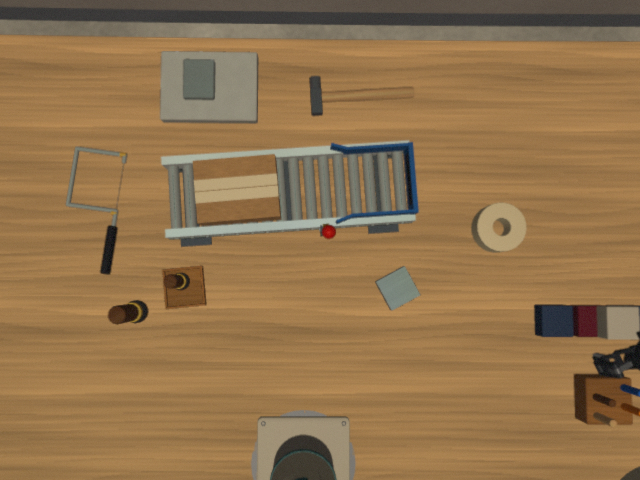

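```bash
cat > h.py <<'E'
import cv2,numpy as np
from cell import env
def rays(n,uv):
    i=env.camera_info(n);K,D,R,t=[np.array(i[k],float) for k in("K","D","R","t")]
    q=cv2.undistortPoints(np.array(uv,float).reshape(-1,1,2),K,D)[:,0]
    return -R.T@t, np.c_[q,np.ones(len(q))]@R
def plane(n,uv,z):
    c,d=rays(n,uv);return c+d*((z-c[2])/d[:,2])[:,None]
def cloud(n,dep):
    v,u=np.mgrid[:480,:640];c,d=rays(n,np.c_[u.ravel(),v.ravel()])
    return (c+d*dep.reshape(-1,1)).reshape(480,640,3)
def rect(P):
    (c,s,a)=cv2.minAreaRect((P[:,:2]*1000).astype(np.float32));return np.round(c,1),np.round(s,1),round(a,2)
E
python3 - <<'E'
from h import *
for n in("top","scene"):
    z=np.load(f"pics/{n}0.npz");p,d=z["p"],z["d"];W=cloud(n,d);hsv=cv2.cvtColor(p,cv2.COLOR_BGR2HSV)
    H,S,V=[hsv[...,i].astype(int) for i in range(3)]
    def show(nm,m,zp=None):
        m=cv2.morphologyEx(m.astype(np.uint8),cv2.MORPH_OPEN,np.ones((2,2)))
        k,l,st,_=cv2.connectedComponentsWithStats(m)
        for j in np.argsort(-st[1:,4])[:3]+1:
            if st[j,4]<25: continue
            mm=l==j;P=W[mm];v,u=np.nonzero(mm)
            Q=P if zp is None else plane(n,np.c_[u,v],zp)
            print(n,nm,st[j].tolist(),"medz %.3f"%np.median(P[:,2]),"med",np.round(np.median(P,0),4),"rect",*rect(Q))
    box=(W[...,0]>.35)&(W[...,0]<.85)&(W[...,1]<.35)&(W[...,1]>-.35)
    show("chan",(W[...,2]>.076)&(W[...,2]<.092)&(S<60)&(V>140)&box,.084)
    show("blue",(H>100)&(H<125)&(S>120)&(W[...,2]>.112)&(W[...,2]<.14)&box,.122)
    show("carton",(W[...,2]>.132)&(W[...,2]<.152)&box&(H<30),.142)
    show("tape",(W[...,2]>.132)&(W[...,2]<.152)&box&(H<30)&(S<115)&(V>110),.142)
    show("red",((H<5)|(H>175))&(S>200)&(V>110)&box)
    show("yellow",(H>20)&(H<32)&(S>180)&box)
    show("presser",(W[...,2]>.095)&(W[...,2]<.15)&(W[...,0]<.55)&(W[...,0]>.2)&(W[...,1]>.1)&(W[...,1]<.45))
    show("tray",(W[...,2]>.009)&(W[...,2]<.025)&(W[...,0]<.55)&(W[...,0]>.2)&(W[...,1]>.1)&(W[...,1]<.45),.016)
    show("block",(W[...,2]>.018)&(W[...,2]<.034)&(W[...,0]<.55)&(W[...,0]>.2)&(W[...,1]<0)&(W[...,1]>-.4),.025)
E
```

```text
top chan [166, 216, 251, 23, 1811] medz 0.082 med [0.5225 0.0567 0.0823] rect [524.2  27.1] [ 17.8 538.6] 4.2
top chan [162, 147, 176, 19, 1134] medz 0.083 med [0.6777 0.1114 0.0827] rect [675.6 118.3] [ 17.6 378.8] 4.26
top chan [347, 143, 49, 5, 98] medz 0.084 med [ 0.7009 -0.1431  0.0843] rect [ 701.8 -144.9] [  4.3 105.1] 4.22
top blue [333, 144, 86, 79, 768] medz 0.119 med [ 0.6265 -0.2053  0.1191] rect [ 615.3 -150.2] [163.8 169.7] 3.85
top carton [194, 155, 87, 70, 5205] medz 0.141 med [0.592  0.1383 0.1409] rect [592.6 138.4] [130.6 171. ] 5.27
top tape [195, 174, 85, 31, 1960] medz 0.141 med [0.5935 0.138  0.1413] rect [593.5 138.5] [ 49.2 171. ] 5.16
top red [324, 227, 12, 12, 118] medz 0.229 med [ 0.4972 -0.0489  0.2291] rect [463.9 -27.7] [ 22.7 125. ] 57.5
top presser [198, 211, 60, 15, 753] medz 0.140 med [0.5351 0.1656 0.1398] rect [502.8  99.4] [273.3  77.4] 62.33
top presser [109, 306, 25, 19, 395] medz 0.141 med [0.3357 0.3693 0.1407] rect [371.8 216.5] [ 37.2 443.9] 13.39
top presser [165, 275, 15, 15, 173] medz 0.114 med [0.4021 0.2747 0.1141] rect [409.8 153.1] [
[... 1905 characters left out ...]
7.5] [584.4  37.4] 16.49
scene presser [436, 305, 17, 18, 232] medz 0.115 med [0.4087 0.2826 0.115 ] rect [576.8 385.7] [541.   28.8] 31.27
scene tray [421, 404, 62, 34, 588] medz 0.021 med [0.4916 0.4417 0.021 ] rect [484.2 442.9] [ 22.6 132.6] 82.72
scene tray [410, 299, 62, 56, 454] medz 0.014 med [0.3978 0.2818 0.0135] rect [392.6 275.4] [93.6 91.5] 5.96
scene tray [482, 346, 25, 23, 185] medz 0.015 med [0.3512 0.3863 0.0152] rect [346.8 384.1] [34.3 49.4] 14.83
scene block [305, 149, 41, 33, 729] medz 0.024 med [ 0.3918 -0.2063  0.0243] rect [ 393.5 -204.2] [78.1 76.6] 28.79
scene block [237, 130, 19, 13, 81] medz 0.021 med [ 0.5235 -0.3859  0.0206] rect [ 520.5 -382.8] [56.4 18. ] 6.87
```

The two views show the track at a yaw of about 4.2° with the bay at its right (-y) end. The carton is at scene (322,298) and the stop arm's red knob is at top (329,231). The presser stands in its tray at top (176,282), and the larger decoy is beside it at (125,313). Next I raise the tool and move to behind the carton.

```bash
python3 -m inch '[[0.2,-0.2,-0.4,0,0],[0.4,-0.4,-0.4,0,0],[0.6,-0.6,-0.4,0,0],[0.8,-0.8,-0.4,0,0],[1,-1,-0.4,0,0],[1,-1,-0.4,0,0]]' 40
python3 -m inch '[[0.2,-0.2,0,0.03,0],[0.4,-0.4,0,0.06,0],[0.6,-0.6,0,0.09,0],[0.8,-0.8,0,0.122,0],[1,-1,0,0.122,0],[1,-1,0,0.122,0],[1,-1,0,0.122,0]]'
```

```text
t: 0.85
ee_pos: [0.3969, -0.2586, 0.3308]
ee_rot: [-3.06, -0.71, -0.0]
wrist_force: [1.4, -0.5, 0.0]
width: 0.0001
grip_force: 0.0
t: 1.72
ee_pos: [0.5112, 0.078, 0.3303]
ee_rot: [-3.137, -0.125, 0.001]
wrist_force: [-0.3, -0.8, -1.8]
width: 0.0004
grip_force: 0.0
```

```bash
python3 -m inch '[[0.18,-0.37,0,0.002,0],[0.356,-0.742,0.1,0.002,0],[0.356,-0.742,0.3,0.002,0],[0.356,-0.742,0.5,0.002,0],[0.356,-0.742,0.52,0.002,0],[0.356,-0.742,0.52,0.002,0]]'
python3 - <<'E'
from h import *
s=env.read_state();print(s['ee_pos'],s['ee_rot'])
ims=[]
for n in("scene","top"):
    p,d=env.camera(n);i=env.camera_info(n)
    uv=cv2.projectPoints(np.array([s['ee_pos']]),cv2.Rodrigues(np.array(i["R"],float))[0],np.array(i["t"],float),np.array(i["K"],float),np.array(i["D"],float))[0].ravel()
    print(n,uv);np.savez(f"pics/{n}1.npz",p=p,d=d)
    u,v=uv.astype(int);c=p[v-50:v+50,u-60:u+60];c=cv2.resize(c,None,fx=6,fy=6,interpolation=cv2.INTER_NEAREST)[:,:720]
    cv2.drawMarker(c,(int((uv[0]-u+60.5)*6),int((uv[1]-v+50.5)*6)),(0,255,0),0,30,1);ims.append(cv2.resize(c,(400,334)))
cv2.imwrite("pics/tcp1.png",np.hstack(ims))
E
```

```text
t: 2.48
ee_pos: [0.5851, 0.2638, 0.1982]
ee_rot: [3.137, 0.104, -0.008]
wrist_force: [0.9, -0.3, 0.6]
width: 0.0005
grip_force: 0.0
[0.58505716 0.26376488 0.1982326 ] [ 3.1369635   0.10366976 -0.00774567]
scene [361.45391408 331.79925595]
top [168.99888139 188.22136195]
```

View pics/tcp1.png

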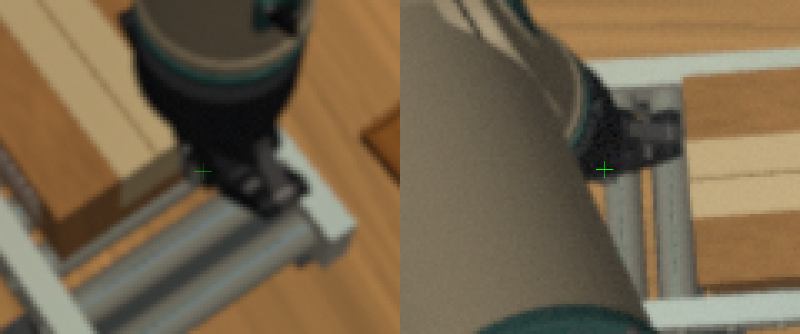

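Run:
```python
from h import *
t=np.array([.5851,.2638,.198])
for n in("scene","top"):
    z=np.load(f"pics/{n}1.npz");W=cloud(n,z["d"]);q=W-t
    for a,b in((-.01,.01),(.01,.02),(.02,.04),(.04,.06),(.06,.09)):
        m=(abs(q[...,0])<.1)&(abs(q[...,1])<.1)&(q[...,2]>a)&(q[...,2]<b)&(z["d"]>0)
        P=q[m]*1000
        if len(P)>3: print(n,a,len(P),"lo",P.min(0).round(),"hi",P.max(0).round(),"med",np.median(P,0).round())
p=np.load("pics/scene1.npz")["p"][230:400,270:450]
cv2.imwrite("pics/s1.png",cv2.resize(cv2.convertScaleAbs(p,alpha=2.2),None,fx=3.5,fy=3.5,interpolation=cv2.INTER_CUBIC))
```

```text
scene -0.01 12 lo [ 6. -5.  1.] hi [12. 12. 10.] med [11.  6.  7.]
scene 0.01 30 lo [  4. -11.  11.] hi [12. 14. 20.] med [10.  7. 16.]
scene 0.02 34 lo [ 5. -6. 20.] hi [13. 14. 40.] med [11.  4. 29.]
scene 0.04 107 lo [ -7. -12.  41.] hi [15. 40. 60.] med [ 9. 22. 55.]
scene 0.06 192 lo [-13. -61.  61.] hi [18. 62. 90.] med [10. 39. 82.]
top -0.01 5 lo [-11.  -8.   6.] hi [-7.  3.  9.] med [-10.  -0.   8.]
top 0.01 11 lo [-10. -13.  10.] hi [-5.  3. 20.] med [-9. -5. 15.]
top 0.02 9 lo [-10. -15.  22.] hi [-5. -2. 36.] med [-9. -7. 27.]
top 0.04 35 lo [-10. -38.  42.] hi [  1. -14.  60.] med [ -5. -25.  56.]
top 0.06 85 lo [-16. -62.  60.] hi [ 16. -15.  90.] med [ -7. -42.  77.]
```

View pics/s1.png

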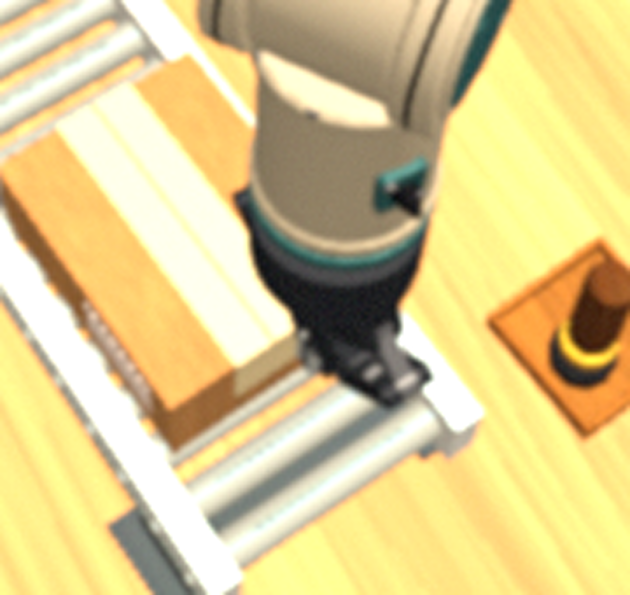

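```bash
python3 -m inch '[[0,0,0.2,-0.002,0],[0,0,0.36,-0.002,0],[0,0,0.36,-0.002,0],[0,0,0.36,-0.002,0]]'
python3 -m inch '[[0,0.03,0,0,0],[0,0.06,0,0,0],[0,0.09,0,0,0],[0,0.12,0,0,0],[0,0.15,0,0,0],[0,0.19,0,0,0],[0,0.24,0,0,0],[0,0.29,0,0,0],[0,0.34,0,0,0],[0,0.39,0,0,0],[0,0.44,0,0,0],[0,0.49,0,0,0],[0,0.54,0,0,0],[0,0.59,0,0,0],[0,0.64,0,0,0],[0,0.69,0,0,0],[0,0.74,0,0,0],[0,0.79,0,0,0],[0,0.84,0,0,0],[0,0.89,0,0,0]]'
python3 - <<'E'
from h import *
s=env.read_state();print(s['ee_rot'])
E
```

```text
t: 3.08
ee_pos: [0.5882, 0.2655, 0.1135]
ee_rot: [-3.138, -0.112, -0.006]
wrist_force: [0.4, 0.3, 0.6]
width: 0.0003
grip_force: 0.0
t: 5.58
ee_pos: [0.6026, 0.0425, 0.1108]
ee_rot: [3.14, 0.114, 0.0]
wrist_force: [0.1, 0.2, -0.4]
width: 0.0
grip_force: 0.5
[3.13951280e+00 1.13752792e-01 5.48249545e-05]
```

```bash
python3 -m inch '[[0,0.05,0,0,0],[0,0.09,0,0,0],[0,0.12,0,0,0],[0,0.15,0,0,0],[0,0.18,0,0,0],[0,0.21,0,0,0],[0,0.24,0,0,0],[0,0.26,0,0,0],[0,0.28,0,0,0],[0,0.3,0,0,0],[0,0.31,0,0,0],[0,0.31,0,0,0]]'
python3 - <<'E'
from h import *
for n in("top","scene"):
    p,d=env.camera(n);np.savez(f"pics/{n}2.npz",p=p,d=d);W=cloud(n,d)
    H=cv2.cvtColor(p,cv2.COLOR_BGR2HSV)[...,0]
    m=(W[...,2]>.132)&(W[...,2]<.152)&(W[...,0]>.5)&(W[...,0]<.7)&(W[...,1]>-.3)&(W[...,1]<.2)&(H<30)&(H>5)
    k,l,st,_=cv2.connectedComponentsWithStats(m.astype(np.uint8));j=1+np.argmax(st[1:,4]);v,u=np.nonzero(l==j)
    print(n,st[j],*rect(plane(n,np.c_[u,v],.142)))
p=np.load("pics/scene2.npz")["p"][130:330,180:400]
cv2.imwrite("pics/s2.png",cv2.resize(cv2.convertScaleAbs(p,alpha=1.8),None,fx=2.9,fy=2.9,interpolation=cv2.INTER_CUBIC))
E
```

```text
t: 7.08
ee_pos: [0.6081, -0.0344, 0.1108]
ee_rot: [3.139, 0.113, -0.0]
wrist_force: [0.3, -0.7, -0.3]
width: 0.0003
grip_force: 0.0
top [ 361  145   52   66 2571] [ 618.6 -171.4] [131.1  95. ] 6.01
scene [ 203  163   70   77 2242] [ 652.3 -125.4] [198.6  90.6] 84.46
```

View pics/s2.png

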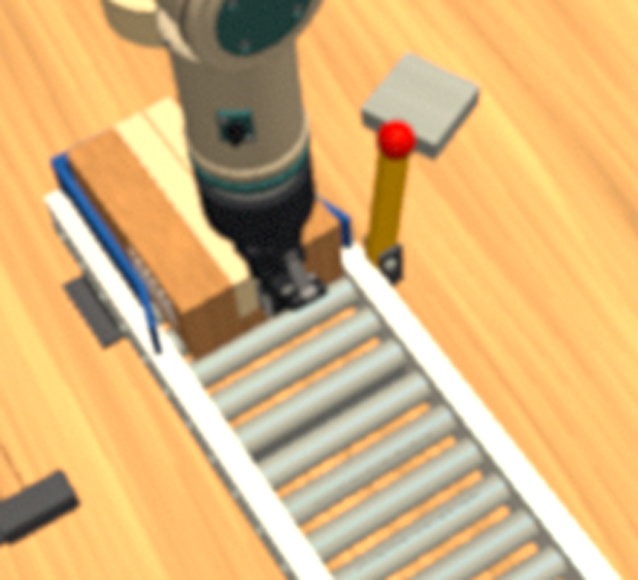

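The carton is in the bay mouth and square, with the finger at its rear face at (285,290). It still has about 6 mm to go, so I keep creeping forward and watch the wrist force.

```bash
python3 -m inch '[[0,0.01,0,0,0],[0,0.02,0,0,0],[0,0.03,0,0,0],[0,0.03,0,0,0]]'; python3 -m inch '[[0,0.008,0,0,0],[0,0.016,0,0,0],[0,0.016,0,0,0]]'
```

```text
t: 7.68
ee_pos: [0.6089, -0.0399, 0.1109]
ee_rot: [-3.138, -0.115, -0.001]
wrist_force: [0.2, 4.2, -0.3]
width: -0.0004
grip_force: 2.2
t: 8.05
ee_pos: [0.6107, -0.0405, 0.1111]
ee_rot: [-3.134, -0.119, -0.006]
wrist_force: [2.5, 9.7, -1.0]
width: -0.0
grip_force: 4.9
```

```bash
python3 -m inch '[[0,-0.05,0,0,0],[0,-0.12,0,0,0],[0,-0.12,-0.2,0,0],[0,-0.12,-0.45,0,0],[0,-0.12,-0.68,0,0],[-0.24,-0.09,-0.68,0,0],[-0.48,-0.06,-0.68,0,0],[-0.684,-0.06,-0.68,0,0],[-0.684,-0.06,-0.68,0,0],[-0.684,-0.06,-0.68,0,0]]'
cat >> h.py <<'E'
A=np.deg2rad(4.2);RT=np.array([[np.cos(A),-np.sin(A)],[np.sin(A),np.cos(A)]])
O=np.array([.604,.035])
def tr():
    s=env.read_state();r=s['ee_rot'];print("TCP in track mm",np.round((RT.T@(s['ee_pos'][:2]-O))*1e3,1),"z",round(s['ee_pos'][2]*1e3,1),"heading",np.round(np.rad2deg(2*np.arctan(r[1]/r[0])),2))
E
python3 -c "
from h import *
tr()
p,d=env.camera('top');np.savez('pics/top3.npz',p=p,d=d);W=cloud('top',d)
H=cv2.cvtColor(p,cv2.COLOR_BGR2HSV)[...,0]
m=(W[...,2]>.132)&(W[...,2]<.152)&(W[...,0]>.5)&(W[...,0]<.7)&(W[...,1]>-.3)&(W[...,1]<.2)&(H<30)&(H>5)
v,u=np.nonzero(m);print(*rect(plane('top',np.c_[u,v],.142)))
hs=cv2.cvtColor(p,cv2.COLOR_BGR2HSV);m=((hs[...,0]<5)|(hs[...,0]>175))&(hs[...,1]>200)&(hs[...,2]>110)&(W[...,2]>.15);print(np.median(W[m],0))
"
```

```text
t: 9.3
ee_pos: [0.4382, -0.0427, 0.2814]
ee_rot: [3.139, 0.114, 0.003]
wrist_force: [-0.0, 0.7, -0.7]
width: 0.0003
grip_force: 0.0
TCP in track mm [-171.1  -65.3] z 281.4 heading 4.16
[ 616.2 -138.6] [131.  170.9] 4.55
[nan nan nan]
  return _methods._mean(a, axis=axis, dtype=dtype,
  ret = um.true_divide(
```

```bash
python3 -m inch '[[0,0,0.18,0,0],[0,0,0.368,0,0],[0,0,0.368,0,0],[0,0,0.368,0,0]]'
python3 -m inch '[[0.11,0,0,0,0],[0.17,0,-0.004,0,0],[0.22,0,-0.008,0,0],[0.275,0,-0.013,0,0],[0.326,0,-0.017,0,0],[0.387,0,-0.007,0,0],[0.445,0,0.008,0,0],[0.5,0,0.037,0,0],[0.552,0,0.072,0,0],[0.595,0,0.117,0,0],[0.634,0,0.168,0,0],[0.655,0,0.205,0,0],[0.67,0,0.244,0,0],[0.682,0,0.285,0,0],[0.688,0,0.328,0,0],[0.688,0,0.344,0,0],[0.688,0,0.344,0,0]]'
python3 -c "
from h import *
tr()"
```

```text
t: 9.85
ee_pos: [0.4389, -0.0425, 0.1897]
ee_rot: [-3.139, -0.114, -0.003]
wrist_force: [0.1, 0.1, 0.4]
width: 0.0002
grip_force: 0.0
t: 11.98
ee_pos: [0.6093, -0.0305, 0.1065]
ee_rot: [3.139, 0.113, 0.003]
wrist_force: [-7.6, -0.9, 26.7]
width: 0.0001
grip_force: 13.6
TCP in track mm [  0.5 -65.7] z 106.5 heading 4.14
```

```bash
python3 -m inch '[[0,0,-0.15,0,0],[0,0,-0.4,0,0],[0,0,-0.66,0,0],[-0.2,-0.2,-0.66,0,0.3],[-0.4,-0.4,-0.66,0,1],[-0.5,-0.5,-0.66,0,1],[-0.5,-0.5,-0.66,0,1]]'
python3 - <<'E'
from h import *
tr()
for n in("top","scene"):
    p,d=env.camera(n);np.savez(f"pics/{n}4.npz",p=p,d=d);W=cloud(n,d);hsv=cv2.cvtColor(p,cv2.COLOR_BGR2HSV)
    H,S,V=[hsv[...,i].astype(int) for i in range(3)]
    m=((H<5)|(H>175))&(S>200)&(V>90)&(W[...,0]<.75)&(W[...,0]>.4)&(abs(W[...,1])<.25);print(n,"knob",m.sum(),np.median(W[m],0).round(4))
    z=W[...,2]
    b=(W[...,0]>.36)&(W[...,0]<.46)&(W[...,1]>.23)&(W[...,1]<.33)
    for a,c in((.108,.13),(.06,.1)):
        m=b&(z>a)&(z<c);P=W[m];print(n,a,len(P),P.min(0).round(4),P.max(0).round(4),"top-plane",rect(plane(n,np.argwhere(m)[:,::-1],.117)) if a>.1 else "")
p=np.load("pics/top4.npz")["p"][130:330,140:440]
cv2.imwrite("pics/t4.png",cv2.resize(cv2.convertScaleAbs(p,alpha=1.5),None,fx=2.6,fy=2.6,interpolation=cv2.INTER_CUBIC))
E
```

```text
t: 12.85
ee_pos: [0.4723, 0.0882, 0.2681]
ee_rot: [-3.138, -0.124, 0.001]
wrist_force: [1.0, -0.7, 0.1]
width: 0.0721
grip_force: 0.0
TCP in track mm [-127.5   62.7] z 268.1 heading 4.52
top knob 76 [ 0.6421 -0.0356  0.1062]
top 0.108 157 [0.3896 0.2635 0.1081] [0.4187 0.2937 0.1216] top-plane (array([404. , 276.6]), array([27. , 28.4]), 27.06)
top 0.06 55 [0.3894 0.2635 0.0606] [0.4191 0.2791 0.0993] top-plane 
scene knob 83 [ 0.6454 -0.0306  0.106 ]
scene 0.108 186 [0.3922 0.2659 0.1083] [0.4219 0.2942 0.1221] top-plane (array([407.5, 281.1]), array([29.9, 28.8]), 14.72)
scene 0.06 137 [0.397  0.2659 0.0604] [0.4214 0.2941 0.0998] top-plane
```

View pics/t4.png

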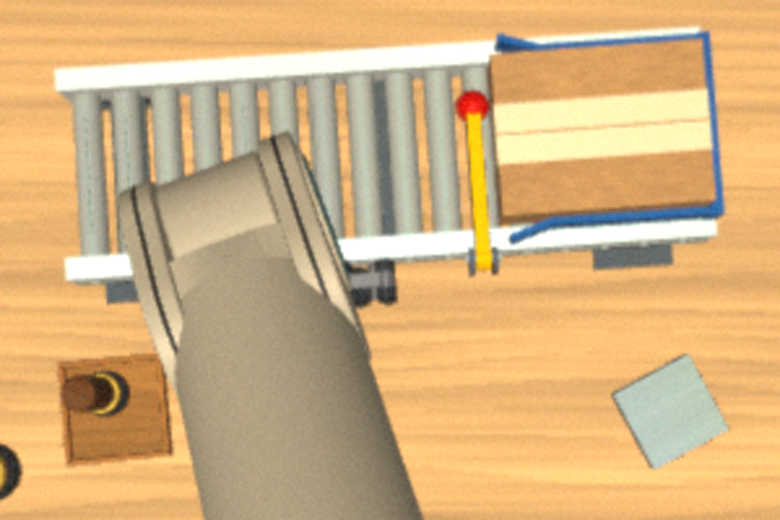

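Picture t4: the yellow arm lies level across the rollers at (478,190), behind the carton, which is home in the bay. The presser is at (95,392), standing off-centre in its tray. Next I approach it.

```bash
python3 -m inch '[[-0.07,-0.2,0,0,1],[-0.14,-0.4,0,0,1],[-0.207,-0.6,0,0,1],[-0.207,-0.78,0,0,1],[-0.207,-0.78,0.2,0,1],[-0.207,-0.78,0.37,0,1],[-0.207,-0.78,0.37,0,1],[-0.207,-0.78,0.37,0,1],[-0.207,-0.78,0.37,0,1]]' 40; python3 -c "
from h import *
tr()"
```

```text
t: 14.08
ee_pos: [0.4109, 0.2766, 0.177]
ee_rot: [-3.138, -0.112, -0.005]
wrist_force: [-0.6, -0.4, 0.3]
width: 0.0855
grip_force: 0.0
TCP in track mm [-174.9  255.1] z 177.0 heading 4.1
```

```bash
python3 -m inch '[[-0.021,-0.009,0,0,1],[-0.021,-0.009,0.15,0,1],[-0.021,-0.009,0.3,0,1],[-0.021,-0.009,0.4,0,1],[-0.021,-0.009,0.444,0,1],[-0.021,-0.009,0.444,0,1],[-0.021,-0.009,0.444,0,1],[-0.021,-0.009,0.444,0,0],[-0.021,-0.009,0.444,0,0],[-0.021,-0.009,0.444,0,0],[-0.021,-0.009,0.444,0,0],[-0.021,-0.009,0.444,0,0],[-0.021,-0.009,0.444,0,0]]' 60; python3 -c "
from h import *
tr()"
```

```text
t: 15.7
ee_pos: [0.4042, 0.278, 0.0644]
ee_rot: [-3.139, -0.114, -0.001]
wrist_force: [0.1, 0.9, 2.0]
width: 0.0288
grip_force: 58.8
TCP in track mm [-181.5  257. ] z 64.4 heading 4.15
```

```bash
python3 -m inch '[[0,0,-0.1,0,0],[0,0,-0.3,0,0],[0,0,-0.5,0,0],[0.05,0.05,-0.7,0,0],[0.2,0.2,-0.7,0,0],[0.35,0.4,-0.7,0,0],[0.5,0.6,-0.7,0,0],[0.65,0.8,-0.7,0,0],[0.726,0.94,-0.7,0,0],[0.726,0.94,-0.7,0,0]]'
python3 -m inch '[[0,0.1,0,0,0],[0,0.25,0,0,0],[0,0.4,0,0,0],[0,0.5,0,0,0],[0,0.5,0,0,0],[0,0.5,0,0,0],[0,0.5,0,0,0]]'
python3 - <<'E'
from h import *
tr()
for n in("top","scene"):
    p,d=env.camera(n);np.savez(f"pics/{n}5.npz",p=p,d=d);W=cloud(n,d);q=(W[...,:2]-O)@RT;z=W[...,2]
    for a,c in((.18,.192),(.195,.21),(.212,.225)):
        m=(z>a)&(z<c)&(abs(q[...,0])<.06)&(abs(q[...,1]+.103)<.06)
        if m.sum()>3: print(n,a,m.sum(),(q[m].min(0)*1e3).round(1),(q[m].max(0)*1e3).round(1))
c=[np.load("pics/scene5.npz")["p"][130:270,170:350],np.load("pics/top5.npz")["p"][120:260,280:460]]
cv2.imwrite("pics/c5.png",cv2.resize(cv2.convertScaleAbs(np.hstack(c),alpha=1.7),None,fx=2.2,fy=2.2,interpolation=cv2.INTER_CUBIC))
E
```

```text
t: 16.95
ee_pos: [0.6029, 0.0514, 0.238]
ee_rot: [3.137, 0.102, -0.002]
wrist_force: [-1.0, 0.9, -0.9]
width: 0.0291
grip_force: 59.6
t: 17.82
ee_pos: [0.611, -0.0658, 0.2393]
ee_rot: [-3.138, -0.118, 0.0]
wrist_force: [-0.4, 1.0, -2.6]
width: 0.0287
grip_force: 59.6
TCP in track mm [  -0.4 -101. ] z 239.3 heading 4.31
top 0.18 19 [-16.4 -87.7] [  2.  -80.6]
scene 0.18 139 [ -17.8 -115.9] [ 21.  -79.8]
scene 0.195 38 [ -13.1 -100.5] [ 17.9 -82.6]
scene 0.212 74 [ -14.5 -110. ] [ 17.2 -84. ]
```

View pics/c5.png

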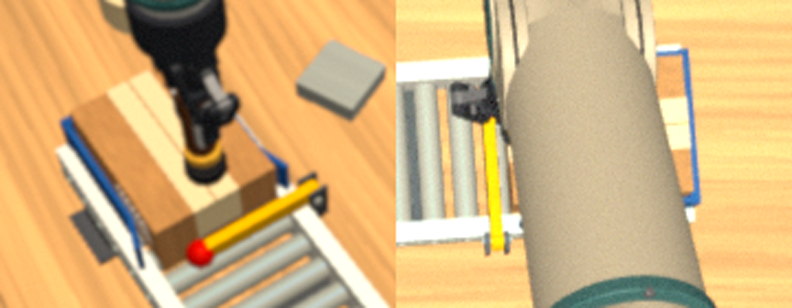

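The presser hangs upright over the tape's stop-arm end at (205,170), centred on the tape's line. I lower it slowly.

```bash
python3 -m inch '[[0,0,0.06,0,0],[0,0,0.11,0,0],[0,0,0.135,0,0],[0,0,0.145,0,0],[0,0,0.155,0,0],[0,0,0.164,0,0],[0,0,0.164,0,0],[0,0,0.164,0,0]]'; python3 -c "
from h import *
tr()"
```

```text
t: 18.92
ee_pos: [0.6111, -0.068, 0.1988]
ee_rot: [3.14, 0.114, 0.0]
wrist_force: [-2.0, 0.7, 3.6]
width: 0.0291
grip_force: 59.7
TCP in track mm [  -0.5 -103.2] z 198.8 heading 4.16
```

```bash
python3 -m inch '[[0,0.02,0.004,0,0],[0,0.045,0.004,0,0],[0,0.07,0.004,0,0],[0,0.095,0.004,0,0],[0,0.12,0.004,0,0],[0,0.145,0.004,0,0],[0,0.17,0.004,0,0],[0,0.195,0.004,0,0],[0,0.22,0.004,0,0],[0,0.245,0.004,0,0],[0,0.27,0.004,0,0],[0,0.295,0.004,0,0]]'; python3 -c "
from h import *
tr()"
```

```text
t: 20.42
ee_pos: [0.6164, -0.142, 0.1973]
ee_rot: [-3.139, -0.114, 0.0]
wrist_force: [-0.3, 3.4, 5.2]
width: 0.0288
grip_force: 60.3
TCP in track mm [  -0.6 -177.4] z 197.3 heading 4.15
```

```bash
python3 -m inch '[[0,0.025,0,0,0],[0,0.05,0,0,0],[0,0.075,0,0,0],[0,0.1,0,0,0],[0,0.125,0,0,0],[0,0.15,0,0,0],[0,0.175,0,0,0],[0,0.2,0,0,0],[0,0.225,0,0,0],[0,0.25,0,0,0],[0,0.27,0,0,0],[0,0.27,0,0,0],[0,0.27,0,0,0]]'; python3 -c "
from h import *
tr()"
```

```text
t: 22.05
ee_pos: [0.6213, -0.2102, 0.1974]
ee_rot: [3.138, 0.113, 0.0]
wrist_force: [0.3, -0.2, 4.6]
width: 0.0291
grip_force: 60.2
TCP in track mm [  -0.7 -245.8] z 197.4 heading 4.12
```

```bash
python3 -m inch '[[0,0,-0.03,0,0],[0,0,-0.1,0,0],[0,0,-0.19,0,0],[0,-0.1,-0.19,0,0],[0,-0.3,-0.19,0,0],[0,-0.5,-0.19,0,0],[0,-0.7,-0.19,0,0],[0,-0.9,-0.19,0,0],[0,-1,-0.19,0,0]]'
python3 -m inch '[[-0.08,-0.1,0,0,0],[-0.2,-0.3,0,0,0],[-0.35,-0.5,0,0,0],[-0.5,-0.7,0,0,0],[-0.65,-0.9,0,0,0],[-0.723,-1,0,0,0],[-0.723,-1,0,0,0],[-0.723,-1,0,0,0],[-0.723,-1,0,0,0]]'
python3 - <<'E'
from h import *
tr();print(env.read_state()['ee_pos'])
p,d=env.camera("scene");np.savez("pics/scene6.npz",p=p,d=d)
cv2.imwrite("pics/s6.png",cv2.resize(cv2.convertScaleAbs(p[130:420,170:520],alpha=1.7),None,fx=2,fy=2))
E
```

```text
t: 23.18
ee_pos: [0.6024, 0.0443, 0.2455]
ee_rot: [-3.138, -0.121, 0.001]
wrist_force: [0.1, -0.2, -1.6]
width: 0.029
grip_force: 59.8
t: 24.3
ee_pos: [0.4058, 0.2753, 0.2449]
ee_rot: [3.139, 0.11, 0.0]
wrist_force: [0.6, -0.4, -1.8]
width: 0.0289
grip_force: 59.8
TCP in track mm [-180.   254.2] z 244.9 heading 4.01
[0.40583199 0.27534545 0.24485499]
```

View pics/s6.png

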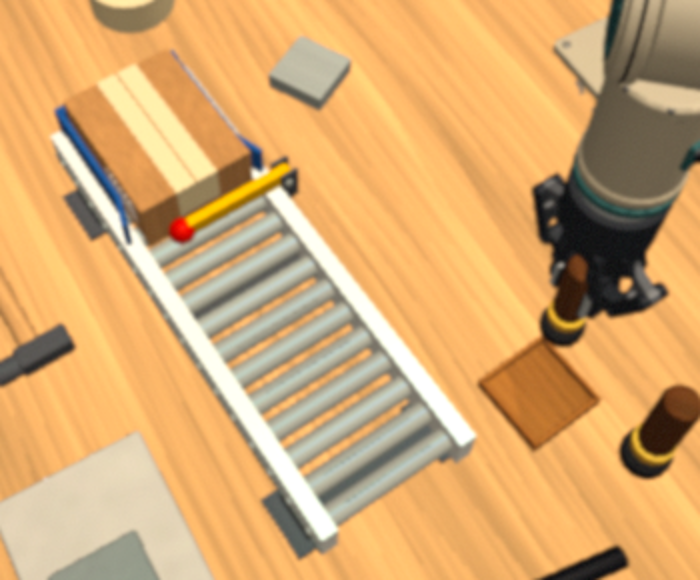

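The carton is home with the arm down behind it, and the presser hangs upright above the tray at (540,393). I lower it close to where it stood, slightly nearer the tray's centre.

```bash
python3 -m inch '[[-0.031,-0.009,0.1,0,0],[-0.031,-0.009,0.25,0,0],[-0.031,-0.009,0.4,0,0],[-0.031,-0.009,0.54,0,0],[-0.031,-0.009,0.62,0,0],[-0.031,-0.009,0.66,0,0],[-0.031,-0.009,0.69,0,0],[-0.031,-0.009,0.705,0,0],[-0.031,-0.009,0.712,0,0],[-0.031,-0.009,0.718,0,0],[-0.031,-0.009,0.718,0,0],[-0.031,-0.009,0.718,0,0]]'
```

```text
t: 25.85
ee_pos: [0.3971, 0.2784, 0.0655]
ee_rot: [-3.139, -0.114, -0.0]
wrist_force: [0.6, 0.1, -1.5]
width: 0.0288
grip_force: 59.8
```

```bash
python3 -m inch '[[0,0,0.003,0,0],[0,0,0.006,0,0],[0,0,0.006,0,0]]'
```

```text
t: 26.22
ee_pos: [0.3971, 0.2785, 0.064]
ee_rot: [-3.139, -0.114, -0.001]
wrist_force: [-0.6, -0.8, 2.3]
width: 0.0288
grip_force: 59.8
```

```bash
python3 -m inch '[[0,0,0,0,0.36],[0,0,0,0,0.4],[0,0,0,0,0.5],[0,0,0,0,0.7],[0,0,0,0,0.9],[0,0,0,0,0.9],[0,0,0,0,0.9],[0,0,-0.1,0,0.9],[0,0,-0.25,0,0.9],[0,0,-0.5,0,0.9],[0,0,-0.75,0,0.9],[0,0,-0.8,0,0.9],[0,0.1,-0.8,0,0.9],[0,0.3,-0.8,0,0.9],[0,0.5,-0.8,0,0.9],[0,0.7,-0.8,0,0.9],[0,0.7,-0.8,0,0.9]]'
python3 - <<'E'
from h import *
p,d=env.camera("scene");W=cloud("scene",d);z=W[...,2]
b=(W[...,0]>.34)&(W[...,0]<.46)&(W[...,1]>.22)&(W[...,1]<.33)
for a,c in((.009,.02),(.04,.06),(.1,.13)):
    P=W[b&(z>a)&(z<c)];print(a,P.min(0).round(4),P.max(0).round(4))
cv2.imwrite("pics/s7.png",cv2.resize(cv2.convertScaleAbs(p[130:420,170:520],alpha=1.7),None,fx=2,fy=2))
E
```

```text
t: 28.35
ee_pos: [0.4089, 0.0994, 0.2627]
ee_rot: [3.137, 0.102, -0.004]
wrist_force: [0.6, 0.6, -0.3]
width: 0.0769
grip_force: 0.0
0.009 [0.3422 0.2235 0.009 ] [0.4416 0.3206 0.0197]
0.04 [0.3915 0.2636 0.0402] [0.4139 0.2957 0.06  ]
0.1 [0.3857 0.2655 0.1004] [0.4144 0.294  0.1216]
```

View pics/s7.png

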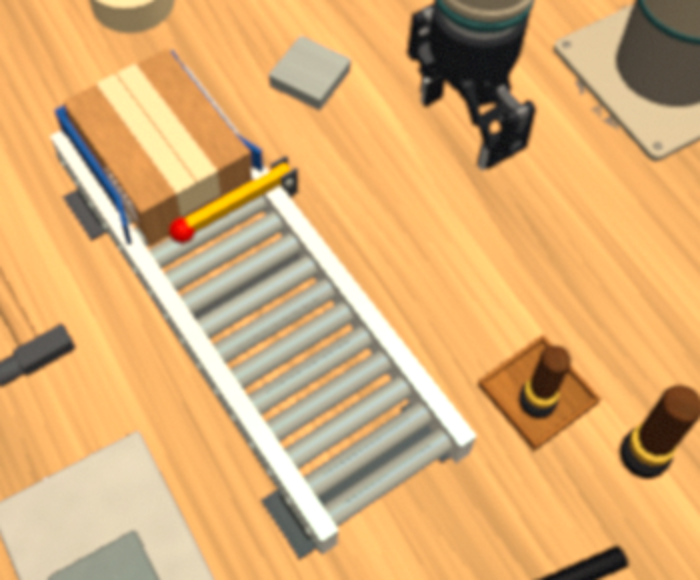

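The presser stands upright near the middle of its tray at (543,385). The stop arm is down, the carton is home and the gripper is clear of everything, so I hand the job in.

```bash
python3 -m inch '[[0,0.7,0,0,0.9],[0,0.7,0,0,0.9],[0,0.7,0,0,0.9],[0,0.7,0,0,0.9]]' >/dev/null; python3 -c "
from cell import env
print(env.finish_job())"
```

```text
the job is handed in; nothing more can be done
None
```

The job is handed in, with no verdict returned: the carton is home against the end plate, the stop arm is down behind it, the tape is rubbed end to end, and the presser stands upright in its tray.

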